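# Hang the utensil caddy on its keyhole stand

## Robot

A 6-joint arm with a two-finger parallel gripper is mounted at the origin on a cart in front of the work surface, level with it; the furniture and walls round the work are solid. World frame = base frame: x ahead of the robot, y to its left, z up, the work surface at z = 0. Lengths are in m, angles in rad, forces in N, time in s.
With the tool pointing down it reaches from about 0.35 to 0.775 m from the base axis. Payload 5.5 kg.
Tool frame: the origin (TCP) lies on the centre line of the jaws, within the pads' length; the fingertips stand 25 mm ahead of it and the grasp point (between the pads) lies 6 mm ahead of it (arm.nose_length is the distance from the TCP to the fingertips, in m); z points along the fingers, y is the direction in which the jaws open and shut (so a half turn about z gives the same grasp; the last joint's range is limited). The gripper opens to 85 mm and grips with 20 to 120 N. Pads are 22 mm wide; open, the fingers measure 114 mm over their backs; the gripper's body (76 mm by 85 mm) begins 54 mm behind the grasp point. The pads swing forward as they close: fully open they stand 13 mm farther back than shut.
Start: joints at [-1.438, 0.313, 0.046, 1.304, 0, 1.431], TCP at [0.155, -0.554, 0.256] pointing down, gripper open.
Joint ranges: [-2.76, 2.76], [-0.86, 1.69], [-1.03, 1.26], [-2.2, 2.34], [-1.47, 1.5], [-3.14, 3.14]. Speed limits (rad/s): [2.57, 2.57, 3.14, 3.14, 3.14, 3.14].

## Interface

Orientations are given as a unit quaternion [x, y, z, w].
In Python, from bench import arm, optics, finder gives the robot as it stands.
- The arm moves only by the shell command python3 -m handwheel 'ROWS' [FORCE]. ROWS is JSON, a list of rows, each an object with "delta_pos": the shift along the tool's x, y, z in mm, a list of three; "rotation": the turn, a rotation vector about the tool's x, y, z in degrees, a list of three; "hand": the opening in per cent of the stroke, from 0 (shut) to 100 (fully open). A call has 1 to 12 rows; each row is the pose to reach, as a shift and turn from the pose commanded when the call began, along the tool's axes at that moment; what a row does not reach only later rows make up. A row lasts 1/12 s, in which the tool goes at most 41.7 mm and 7.16 degrees, less where a joint would pass 70% of its speed; a pose out of reach is approached as far as the arm can. A call with a gripper value outside its range is refused whole. The fingers move at their own pace and stop on an object; FORCE is the grip in N (left out, the last holds). Time passes only in rows, so rows that repeat a pose let the fingers close. It gives the time, the measured TCP pose, the force and the opening at its end, in the units of the state.
- arm.read_state(): the state, without advancing time (a new reading comes with each control period).
- optics.read_camera(name): name is "side" or "top"; returns (picture, depth): 384x512x3 uint8, red, green, blue; 384x512 float32, m along the optical axis (not along the pixel's ray), 0 where there is no reading.
- optics.camera_info(name): a dict with "intrinsics" (3x3 intrinsics, pixels), "dist" ([k1, k2, p1, p2, k3] as OpenCV has them; the pictures are not rectified), "origin" and "rotation" of the camera in the world. Camera axes: x right, y up, looking along -z (the intrinsics and any distortion apply to the point x, -y, -z); pixel columns grow to the right and rows downward; lengths in m; the calibration is good to about 2 mm. A picture is of the moment at which its call begins. camera_info takes no time and is no camera call.
- arm.close_job(): hands the job in, once; it reports no verdict.
Trained networks look in the newest picture that a camera, given by its name, has taken for a name from the list of things; names that differ only in an ending like _2 or _b are one class to them, and where a whole thing is asked for, a point or a joint stands for the part that bears it (a point fixed in the world has none). Each returns a list of dicts, best first, with "score" (0 to 1); they miss things now and then, are a little off and sometimes report something else, mostly with a low value. They report only what shows in the picture. A call takes as long as a camera call.
- finder.masks_of(camera, query): "region" (384x512 bool, what is visible of it) and "uv" ([column, row] in pixels, amid what is visible of it).
The state is a dict: "time": time; "q": joint angles; "dq": joint speeds; "effort": joint torques, N m; "eef_pos": TCP position; "orientation": TCP orientation; "contact_force": force on the tool from outside, world axes, zero at the start; "moment": the same for the moment, N m; "gripper_width": finger opening in m.
Only numpy, scipy, OpenCV 4.12 (cv2) and the standard library are available. Lean on these libraries where they do the work, as an engineer would, in place of code of your own. Each camera call takes 0.05 s, during which the arm holds its last target. There are 200 camera calls.

## Task

Pick up the white utensil caddy by its wooden grip, fit the two keyholes in its back over the two screw heads on the wooden stand and, with its back against the stand's dark steel plate, slide it down until it is fully home and the spring catch snaps out above its back plate. The screws' height is not known exactly, so feel for it gently and never force the caddy against the stand. Only then let go of it, hanging there, and leave the other things where they are.

Things in the scene. Friction and masses are not known exactly. Their poses are not given: they have to be found in the camera images.
- caddy_grip (a point): Centre of the caddy's wooden grip block, 34 mm long (caddy x), 14 mm wide (y), 40 mm high, 110 mm above the caddy's underside (grip top at 130 mm). Grasp it from above, fingers closing along y. Axes, as for all caddy points: x out of the caddy's back, y to its left, z up. The back plate's outer face lies 42 mm to +x of this point.
- caddy: Loose white open bin, 180 to 360 g, 80 mm deep (x), 130 mm wide (y), walls 50 mm high, stands on the worktop; origin at the centre of its underside. Its back plate at +x is upright, 4 mm thick, 130 mm wide, 100 mm high, and has two keyholes. It hangs with its axes parallel to the stand's.
- caddy_back (a point): Point on the outer face of the back plate, mid-width, 65 mm above the underside (42 mm in x and -45 mm in z from caddy_grip). Keyholes 40 mm to either side (y): each a round opening of 18 mm diameter centred at this height, with a slot 9 mm wide running upward from it to 22 mm above its centre. The plate's top edge is 35 mm above this point.
- stand: Fixed wooden stand 170 mm wide, 210 mm high, foot 100 mm deep and 14 mm high (25 mm of it in front of the face). Origin on the worktop below the middle of its mounting face, which is the plane x = 0 and looks along the stand's -x, towards the robot; y left, z up. A steel plate 140x115 mm on the face carries two screws and the catch; it is clamped at a height that differs each time.
- stand_face (a point): Point on the mounting face, mid-width, 140 mm up, axes as the stand. Screws at y = +40 and -40 mm: head 13 mm diameter, its front 11 mm and underside 7 mm out from the face; shank 6 mm. Their true height is NOT measured: both 125 to 155 mm up, to be seen or felt. Off by more than about 2 mm, the back plate stops on the head fronts; once over them it can go flush to the face, then slide down 19 mm.
- catch (a joint): Spring catch: steel tongue 30 mm wide, 8 mm high at the stand's y = 0, its centre 24 mm above the screw axes. 0 = out (6 mm proud of the face), 0.006 = pushed in level, spring 4 to 6.5 N. The back plate pushes it in while the openings go over the heads, and is pushed down against friction; fully home, the plate's top edge is below the tongue, which snaps out over it. Over 35 N is forcing.
- timer: Kitchen timer, white dome, 67 mm diameter, 48 mm high, bystander; origin at the centre of its underside.
- salt_cellar: Round dark wooden salt cellar, 91 mm diameter, 66 mm high, bystander; origin at the centre of its underside.
- tin: Low food tin, 76 mm diameter, 58 mm high, bystander; origin at the centre of its underside.
- espresso_cup: Small blue-grey cup with a handle, 63x86 mm, 50 mm high, bystander; origin at the centre of its underside.
- jar_3: Glass jar with a yellow lid, 73 mm diameter, 91 mm high, bystander; origin at the centre of its underside.

How it is judged:
On the way, in this order (a step that is already met when the one before it is completed fails the run):
1. the caddy is over both screw heads: its back within 6 mm of the mounting face, higher than 95 mm, with the catch pressed in (x of caddy_back in the frame of stand above -0.006 m and height (world z) of caddy_back above 0.095 m and value of joint catch above 0.003 m), for 0.1 s.
2. the caddy is slid fully home while the fingers still hold or push it: its back within 6 mm of the mounting face, the catch out again (x of caddy_back in the frame of stand above -0.006 m and height (world z) of caddy_back above 0.095 m and value of joint catch below 0.0015 m and contact force between the fingers and caddy above 0.5 N), for 0.1 s.
At the end, for the whole second after the job is handed in: The caddy hangs at rest and upright (within 0.1 rad) on the stand, its back within 6 mm of the mounting face and 10 mm of its middle, the keyhole point of its back higher than 95 mm over the worktop, and the spring catch is out again (within 1.5 mm) above its back plate; the fingers have let go (x of caddy_back in the frame of stand above -0.006 m and y of caddy_back in the frame of stand between -0.01 and 0.01 m and height (world z) of caddy_back above 0.095 m and value of joint catch below 0.0015 m and angle between caddy_back's own z axis and vertical below 0.1 rad and linear speed of caddy below 0.02 m/s and contact force between the fingers and caddy below 0.1 N); the robot touches nothing.
It fails at once if the caddy is forced against the stand with more than 35 N (contact force between caddy and stand above 35 N).
It fails at once if a bystander is moved by more than 25 mm (distance of any of timer, salt_cellar, tin, espresso_cup, jar_3 from where it was at the start of the episode above 0.025 m).
It also fails if it takes over 51 s, if anything falls off the work surface, if the arm or the gripper's body presses on something with over 40 N, if the wrist force passes 120 N, or if a joint passes its speed limit or range.

## Working session

There is one attempt and no reset: what is moved stays moved. The work goes in short steps, Python scripts to look and compute and a shell command to move; the robot and the scene stay as the last step left them, time stands still between calls to the robot, and variables do not carry over. Pictures are saved under pics/ and viewed, about 8 in all and at most 12, crops included, and the job is handed in when it is done.

```bash
mkdir -p pics
cat > h.py <<'E'
import numpy as np, cv2
from bench import arm, optics, finder
from scipy.spatial.transform import Rotation as R
def cloud(cam, depth):
    i=optics.camera_info(cam); K=np.array(i["intrinsics"],float); d=np.array(i["dist"],float)
    h,w=depth.shape; u,v=np.meshgrid(np.arange(w),np.arange(h))
    p=cv2.undistortPoints(np.stack([u,v],-1).reshape(-1,1,2).astype(np.float64),K,d).reshape(h,w,2)
    P=np.stack([p[...,0]*depth,-p[...,1]*depth,-depth],-1)
    Rm=np.array(i["rotation"],float)
    if Rm.shape!=(3,3): Rm=R.from_quat(Rm).as_matrix()
    return P@Rm.T+np.array(i["origin"])
def project(cam,X):
    i=optics.camera_info(cam); Rm=np.array(i["rotation"],float)
    c=(np.atleast_2d(X)-np.array(i["origin"]))@Rm; c=c*[1,-1,-1]
    return cv2.projectPoints(c.reshape(-1,1,3),np.zeros(3),np.zeros(3),np.array(i["intrinsics"],float),np.array(i["dist"],float))[0].reshape(-1,2)
def shot(cam,name=None):
    a,d=optics.read_camera(cam)
    if name: cv2.imwrite("pics/"+name,cv2.cvtColor(a,cv2.COLOR_RGB2BGR))
    return a,d,cloud(cam,d)
E
python3 - <<'E'
from h import *
np.set_printoptions(precision=4,suppress=True)
ims=[]
for c in("side","top"):
    a,d,P=shot(c); ims.append(a); np.savez(f"/tmp/{c}.npz",a=a,d=d,P=P)
    i=optics.camera_info(c); print(c,i["origin"],np.array(i["rotation"]).tolist(),np.array(i["intrinsics"]).tolist())
    for q in("caddy","caddy_grip","stand","timer","salt_cellar","tin","espresso_cup","jar_3","catch"):
        for r in finder.masks_of(c,q)[:2]:
            m=r["region"]&(d>0); X=P[m]
            if len(X): print(c,q,round(r["score"],2),r["uv"],m.sum(),np.median(X,0),np.percentile(X,2,0),np.percentile(X,98,0))
for n,a in zip(("s0","t0"),ims): cv2.imwrite(f"pics/{n}.png",cv2.cvtColor(cv2.resize(a,(768,576)),cv2.COLOR_RGB2BGR))
s=arm.read_state(); print(s["time"],s["eef_pos"],s["orientation"],s["contact_force"])
E
```

```text
side [-0.0985  1.0111  0.5656] [-0.16918089367461853, 0.5462561556247206, 0.7850753249950884, -0.2379890160100139] [[479.1439583681671, 0.0, 253.5999094496135], [0.0, 479.1439583681671, 191.6909325461363], [0.0, 0.0, 1.0]]
side caddy 0.96 [263.4, 241.3] 2568 [0.477  0.12   0.0403] [0.4267 0.0442 0.0011] [0.5262 0.1834 0.1235]
side caddy_grip 0.91 [263.0, 241.3] 2437 [0.4763 0.1203 0.041 ] [0.4266 0.0468 0.0042] [0.5221 0.1831 0.1235]
side stand 0.91 [227.2, 204.2] 3444 [0.6068 0.0968 0.1049] [ 0.5781 -0.0216  0.0032] [0.6696 0.1449 0.2088]
side stand 0.66 [263.1, 243.3] 2464 [0.4763 0.1203 0.041 ] [0.4268 0.0467 0.0037] [0.522  0.1831 0.1238]
side timer 0.8 [238.2, 275.6] 718 [0.452  0.2696 0.0335] [0.4331 0.2341 0.004 ] [0.4837 0.284  0.0483]
side timer 0.54 [282.8, 195.0] 539 [ 0.6187 -0.2071  0.0387] [ 0.5929 -0.265   0.0006] [ 0.6618 -0.1924  0.0576]
side salt_cellar 0.85 [181.3, 257.0] 1361 [0.5928 0.2879 0.0442] [0.5665 0.2304 0.0003] [0.6541 0.3135 0.0587]
side tin 0.95 [282.6, 194.1] 521 [ 0.6185 -0.2069  0.0391] [ 0.593  -0.2632  0.0024] [ 0.6604 -0.1924  0.0575]
side tin 0.
[... 972 characters left out ...]
 1040 [0.6057 0.2625 0.0573] [0.5674 0.2233 0.0141] [0.6491 0.3066 0.0612]
top tin 0.58 [344.7, 163.2] 800 [ 0.6233 -0.2255  0.0541] [ 0.5934 -0.2659 -0.0008] [ 0.6613 -0.1947  0.0591]
top espresso_cup 0.77 [330.6, 229.5] 513 [ 0.4566 -0.1704  0.0232] [ 0.4262 -0.199   0.0045] [ 0.4852 -0.1333  0.0513]
top jar_3 0.93 [168.5, 139.1] 846 [0.7219 0.2347 0.0895] [0.6968 0.2059 0.0014] [0.7647 0.2712 0.0941]
top catch 0.5 [235.3, 168.3] 13 [0.5995 0.061  0.1635] [0.5976 0.0478 0.1622] [0.6002 0.0674 0.1663]
top catch 0.29 [168.2, 138.2] 815 [0.7211 0.2349 0.0897] [0.6967 0.2059 0.0125] [0.7604 0.2703 0.0941]
1.0 [ 0.1549 -0.5538  0.2563] [ 0.9907  0.136  -0.      0.0001] [-0.2357 -1.084   0.9619]
```

View images.

View pics/s0.png

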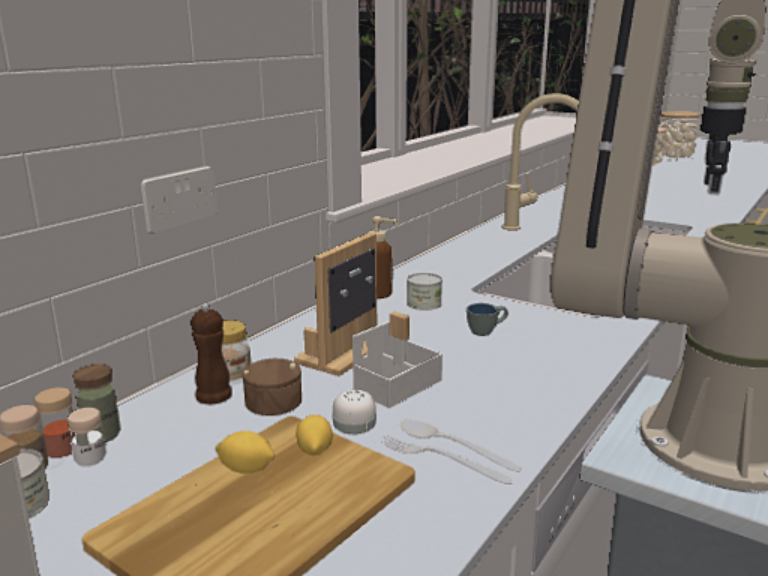

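View pics/t0.png

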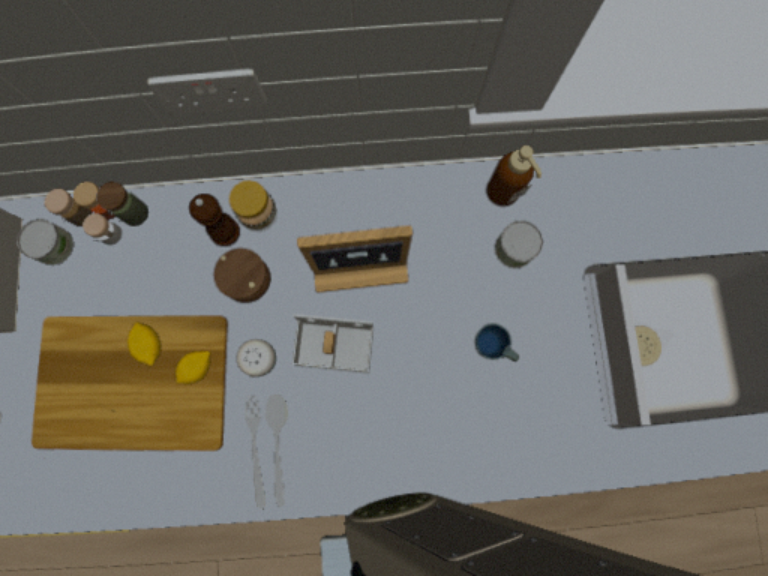

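Run:
```python
from h import *
np.set_printoptions(precision=4,suppress=True)
for c in("side","top"):
    z=np.load(f"/tmp/{c}.npz"); a,d,P=z["a"],z["d"],z["P"]
    box=(P[...,0]>.56)&(P[...,0]<.68)&(P[...,1]>-.04)&(P[...,1]<.16)&(P[...,2]>.05)&(P[...,2]<.2)&(d>0)
    dark=box&(a.max(-1)<75)
    X=P[dark]
    for _ in range(4):
        cen=X.mean(0); n=np.linalg.svd(X-cen)[2][2]; n*=-np.sign(n[0]); r=(X-cen)@n; X=X[abs(r)<.004]
    print(c,"dark",dark.sum(),"cen",cen,"n",n,"yaw",np.degrees(np.arctan2(-n[1],-n[0])),"std",r.std(),X.min(0),X.max(0))
    br=box&(a.min(-1)>110)
    k,l,st,ce=cv2.connectedComponentsWithStats(br.astype(np.uint8))
    for j in range(1,k):
        if st[j,4]>=3:
            Q=P[l==j]; print(" bright",st[j,4],ce[j],np.median(Q,0),"off",np.median((Q-cen)@n))
    # stand top edge / wood
    w=(P[...,2]>.2)&(P[...,2]<.22)&(P[...,0]>.57)&(P[...,0]<.7)&(P[...,1]>-.06)&(P[...,1]<.17)&(d>0)
    Q=P[w]; print(" top slab",len(Q),Q.min(0),Q.max(0),Q.mean(0))
    # caddy
    b=(P[...,0]>.4)&(P[...,0]<.55)&(P[...,1]>.0)&(P[...,1]<.21)&(d>0)
    g=P[b&(P[...,2]>.122)]; print(" grip top",len(g),g.mean(0),g.min(0),g.max(0))
    for lo,hi in((.045,.054),(.094,.106)):
        q=P[b&(P[...,2]>lo)&(P[...,2]<hi)]
        if len(q)>5: print(" rim",lo,len(q),q.min(0),q.max(0),cv2.minAreaRect((q[:,:2]*1000).astype(np.float32)))
    if c=="top":
        q=P[b&(P[...,2]>.09)&(P[...,0]>.5)]; print(np.polyfit(q[:,1],q[:,0],1),np.degrees(np.arctan(np.polyfit(q[:,1],q[:,0],1)[0])),q.min(0),q.max(0),len(q))
a=np.load("/tmp/side.npz")["a"]; t=np.load("/tmp/top.npz")["a"]
i1=cv2.resize(a[150:280,190:310],None,fx=4.4,fy=4.4,interpolation=cv2.INTER_CUBIC)[:,:528]
cv2.imwrite("pics/c1.png",cv2.cvtColor(i1,cv2.COLOR_RGB2BGR))
```

```text
side dark 1196 cen [0.604  0.0636 0.1279] n [-0.9994 -0.0346 -0.003 ] yaw 1.9840509357118505 std 0.001322882368090532 [ 0.5989 -0.012   0.067 ] [0.6101 0.1301 0.1855]
 bright 9 [235.5556 180.3333] [0.6002 0.0595 0.1625] off 0.003606434614056497
 bright 7 [245.2857 185.    ] [0.597  0.0197 0.1384] off 0.00849812382152371
 bright 7 [228.2857 194.    ] [0.5949 0.1003 0.1386] off 0.007932112795249156
 bright 14 [207.     219.0714] [0.6539 0.118  0.062 ] off -0.05146116347635005
 top slab 241 [ 0.6039 -0.0271  0.2002] [0.6241 0.1462 0.2114] [0.6123 0.0687 0.2064]
 grip top 61 [0.4704 0.1176 0.127 ] [0.4549 0.1072 0.122 ] [0.4889 0.1271 0.1306]
 rim 0.045 313 [0.4231 0.0436 0.0451] [0.5274 0.1851 0.054 ] ((474.6521911621094, 113.94305419921875), (131.73106384277344, 83.75418853759766), 79.26567077636719)
 rim 0.094 138 [0.4545 0.0402 0.0941] [0.5254 0.1706 0.1058] ((484.7440185546875, 111.04773712158203), (132.3737335205078, 62.63966751098633), 78.58865356445312)
top dark 993 cen [0.6047 0.0579 0.1509] n [-0.999  -0.0297  0.0325] yaw 1.7000273165559219 std 0.0017631080536131818 [ 0.5999 -0.0246  0.0714] [0.6117 0.1398 0.1998]
 bright 3 [243. 169.] [0.5989 0.0449 0.1633] off 0.006542448432279923
 bright 3 [233. 170.] [0.5979 0.068  0.1658] off 0.006928073489019291
 top slab 606 [ 0.6053 -0.0267  0.2001] [0.627  0.1419 0.2147] [0.6148 0.0576 0.2092]
 grip top 87 [0.4724 0.1124 0.1297] [0.4566 0.1036 0.1251] [0.4896 0.1215 0.1337]
 rim 0.045 189 [0.4248 0.0429 0.0454] [0.5215 0.1817 0.0538] ((474.2857360839844, 112.64726257324219), (130.5817413330078, 79.9068832397461), 79.85186004638672)
 rim 0.094 111 [0.4589 0.0418 0.094 ] [0.5241 0.1699 0.106 ] ((487.05352783203125, 110.08390045166016), (129.89707946777344, 54.878631591796875), 79.98597717285156)
[0.1762 0.493 ] 9.99539225643666 [0.5003 0.0418 0.0904] [0.5241 0.1699 0.1039] 110
```

View pics/c1.png

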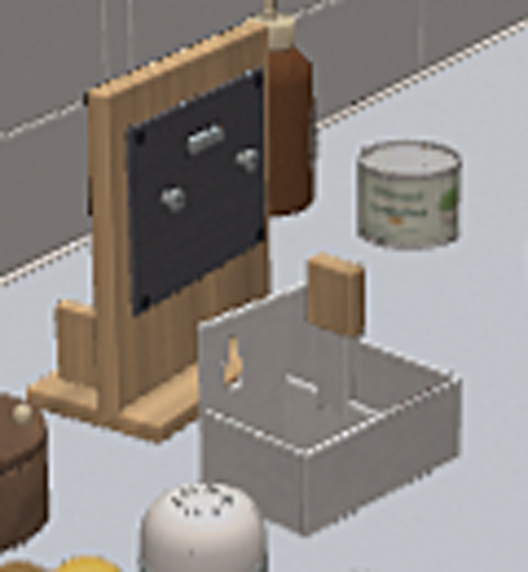

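```bash
cat >> h.py <<'E'
def plan(pos,yaw):
    "tool down, tool x at yaw (deg); prints row values from present pose"
    s=arm.read_state(); R0=R.from_quat(s["orientation"])
    R1=R.from_matrix(np.column_stack([[np.cos(np.radians(yaw)),np.sin(np.radians(yaw)),0],[np.sin(np.radians(yaw)),-np.cos(np.radians(yaw)),0],[0,0,-1]]))
    d=R0.inv().apply(np.array(pos)-s["eef_pos"])*1000; r=np.degrees((R0.inv()*R1).as_rotvec())
    print("t",s["time"],"d",d.round(1),"rot",r.round(2),"F",np.round(s["contact_force"],1),"pos",np.round(s["eef_pos"],4),"w",s["gripper_width"])
E
python3 -c "
from h import *
plan([.4725,.1135,.20],-10)"
```

```text
t 1.0 d [ 485.6 -557.    56.2] rot [1.000e-02 0.000e+00 2.563e+01] F [-0.2 -1.1  1. ] pos [ 0.1549 -0.5538  0.2563] w 0.08559885620272858
```

```bash
python3 -m handwheel '[{"delta_pos":[243,-278,0],"rotation":[0,0,13],"hand":100},{"delta_pos":[243,-278,0],"rotation":[0,0,13],"hand":100},{"delta_pos":[243,-278,0],"rotation":[0,0,13],"hand":100},{"delta_pos":[243,-278,0],"rotation":[0,0,13],"hand":100},{"delta_pos":[243,-278,0],"rotation":[0,0,13],"hand":100},{"delta_pos":[243,-278,0],"rotation":[0,0,13],"hand":100},{"delta_pos":[243,-278,0],"rotation":[0,0,13],"hand":100},{"delta_pos":[485.6,-557,30],"rotation":[0,0,25.6],"hand":80},{"delta_pos":[485.6,-557,30],"rotation":[0,0,25.6],"hand":60},{"delta_pos":[485.6,-557,30],"rotation":[0,0,25.6],"hand":60},{"delta_pos":[485.6,-557,30],"rotation":[0,0,25.6],"hand":60},{"delta_pos":[485.6,-557,30],"rotation":[0,0,25.6],"hand":60}]'
python3 -c "
from h import *
plan([.4725,.1135,.20],-10)"
```

```text
time: 2.0
eef_pos: [0.3652, -0.1125, 0.2435]
orientation: [0.996, -0.087, 0.001, 0.0]
contact_force: [1.1, -0.3, 0.5]
gripper_width: 0.0509
t 2.0 d [  66.3 -241.3   43.5] rot [ 0.03 -0.08 -0.02] F [ 1.1 -0.3  0.5] pos [ 0.3652 -0.1125  0.2435] w 0.05092597251107378
```

```bash
python3 -m handwheel '[{"delta_pos":[66,-241,43],"rotation":[0,0,0],"hand":60},{"delta_pos":[66,-241,43],"rotation":[0,0,0],"hand":60},{"delta_pos":[66,-241,43],"rotation":[0,0,0],"hand":60},{"delta_pos":[66,-241,43],"rotation":[0,0,0],"hand":60},{"delta_pos":[66,-241,43],"rotation":[0,0,0],"hand":60},{"delta_pos":[66,-241,43],"rotation":[0,0,0],"hand":60},{"delta_pos":[66,-241,43],"rotation":[0,0,0],"hand":60},{"delta_pos":[66,-241,43],"rotation":[0,0,0],"hand":60},{"delta_pos":[66,-241,43],"rotation":[0,0,0],"hand":60}]'
python3 - <<'E'
from h import *
plan([.4725,.1135,.119],-10)
ims=[]
for c in("side","top"):
    a,d,P=shot(c); u=project(c,[.4725,.1135,.13])[0].astype(int); x,y=u
    ims.append(cv2.resize(a[y-55:y+65,x-60:x+60],(400,400),interpolation=cv2.INTER_CUBIC))
cv2.imwrite("pics/g1.png",cv2.cvtColor(np.hstack(ims),cv2.COLOR_RGB2BGR))
E
```

```text
time: 2.75
eef_pos: [0.4605, 0.0315, 0.2007]
orientation: [0.998, -0.062, 0.0, -0.016]
contact_force: [0.2, -1.3, -1.2]
gripper_width: 0.0516
t 2.75 d [  1.9 -80.2  84.3] rot [-1.81  0.11  2.89] F [ 0.2 -1.3 -1.2] pos [0.4605 0.0315 0.2007] w 0.05155298418389081Traceback (most recent call last):
  File "<stdin>", line 5, in <module>
  File "h.py", line 14, in project
    c=(np.atleast_2d(X)-np.array(i["origin"]))@Rm; c=c*[1,-1,-1]
      ~~~~~~~~~~~~~~~~~~~~~~~~~~~~~~~~~~~~~~~~^~~
ValueError: matmul: Input operand 1 has a mismatch in its core dimension 0, with gufunc signature (n?,k),(k,m?)->(n?,m?) (size 4 is different from 3)
```

```bash
sed -i 's|i=optics.camera_info(cam); Rm=np.array(i\["rotation"\],float)$|i=optics.camera_info(cam); Rm=R.from_quat(i["rotation"]).as_matrix()|' h.py
python3 -m handwheel '[{"delta_pos":[2,-80,0],"rotation":[0,0,0],"hand":60},{"delta_pos":[2,-80,0],"rotation":[0,0,0],"hand":60},{"delta_pos":[2,-80,0],"rotation":[0,0,0],"hand":60},{"delta_pos":[2,-80,0],"rotation":[0,0,0],"hand":60},{"delta_pos":[2,-80,0],"rotation":[0,0,0],"hand":60}]'
python3 - <<'E'
from h import *
plan([.4725,.1135,.119],-10); print(arm.read_state()["q"])
ims=[]
for c in("side","top"):
    a,d,P=shot(c); u=project(c,[.4725,.1135,.13])[0].astype(int); x,y=u
    ims.append(cv2.resize(a[y-55:y+65,x-60:x+60],(400,400),interpolation=cv2.INTER_CUBIC))
cv2.imwrite("pics/g1.png",cv2.cvtColor(np.hstack(ims),cv2.COLOR_RGB2BGR))
E
```

```text
time: 3.22
eef_pos: [0.4688, 0.0641, 0.2035]
orientation: [0.999, -0.035, 0.0, -0.032]
contact_force: [-1.1, 0.5, -0.5]
gripper_width: 0.0509
t 3.2167 d [  0.3 -44.1  87.4] rot [-3.62  0.26  5.96] F [-1.1  0.5 -0.5] pos [0.4688 0.0641 0.2035] w 0.050855654879634116
[-0.0714876   0.13691795 -0.31355248  1.1217049   0.06331629  3.1405806 ]
```

View pics/g1.png

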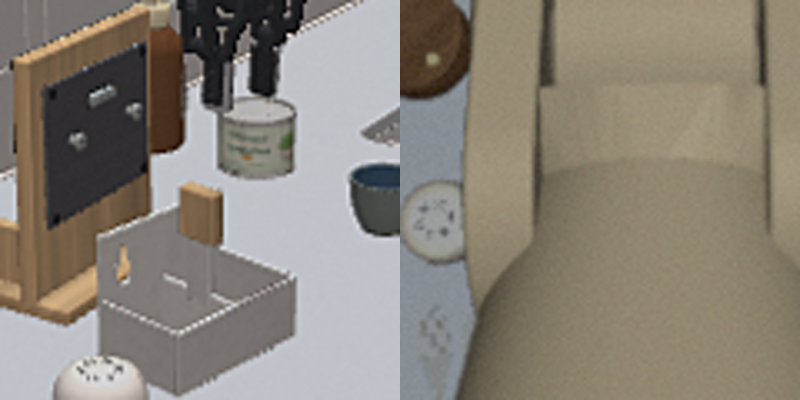

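```bash
python3 -m handwheel '[{"delta_pos":[0,0,0],"rotation":[0,0,-7],"hand":60},{"delta_pos":[0,0,0],"rotation":[0,0,-14],"hand":60},{"delta_pos":[0,0,0],"rotation":[0,0,-21],"hand":60},{"delta_pos":[0,0,0],"rotation":[0,0,-28],"hand":60},{"delta_pos":[0,0,0],"rotation":[0,0,-35],"hand":60},{"delta_pos":[0,0,0],"rotation":[0,0,-42],"hand":60},{"delta_pos":[0,0,0],"rotation":[0,0,-49],"hand":60},{"delta_pos":[0,0,0],"rotation":[0,0,-56],"hand":60},{"delta_pos":[0,0,0],"rotation":[0,0,-63],"hand":60},{"delta_pos":[0,0,0],"rotation":[0,0,-70],"hand":60},{"delta_pos":[0,0,0],"rotation":[0,0,-77],"hand":60},{"delta_pos":[0,0,0],"rotation":[0,0,-84],"hand":60}]'
python3 -c "
from h import *
plan([.4725,.1135,.2],170); print(arm.read_state()['q'])"
```

```text
time: 4.32
eef_pos: [0.4687, 0.064, 0.2033]
orientation: [0.764, 0.644, 0.021, -0.023]
contact_force: [-0.6, 0.1, 0.5]
gripper_width: 0.0512
t 4.3167 d [49.1 -4.5  6.4] rot [  2.46  -3.2  -89.68] F [-0.6  0.1  0.5] pos [0.4687 0.064  0.2033] w 0.051153821813024004
[-0.07178211  0.13704621 -0.31393941  1.12164751  0.06340166  1.66848398]
```

```bash
python3 -m handwheel '[{"delta_pos":[10,0,0],"rotation":[2.5,-3.2,-89.7],"hand":60},{"delta_pos":[20,-2,2],"rotation":[2.5,-3.2,-89.7],"hand":60},{"delta_pos":[30,-3,3],"rotation":[2.5,-3.2,-89.7],"hand":60},{"delta_pos":[40,-4,5],"rotation":[2.5,-3.2,-89.7],"hand":60},{"delta_pos":[49,-4.5,6],"rotation":[2.5,-3.2,-89.7],"hand":60},{"delta_pos":[49,-4.5,6],"rotation":[2.5,-3.2,-89.7],"hand":60},{"delta_pos":[49,-4.5,6],"rotation":[2.5,-3.2,-89.7],"hand":60},{"delta_pos":[49,-4.5,6],"rotation":[2.5,-3.2,-89.7],"hand":60},{"delta_pos":[49,-4.5,6],"rotation":[2.5,-3.2,-89.7],"hand":60},{"delta_pos":[49,-4.5,6],"rotation":[2.5,-3.2,-89.7],"hand":60},{"delta_pos":[49,-4.5,6],"rotation":[2.5,-3.2,-89.7],"hand":60},{"delta_pos":[49,-4.5,6],"rotation":[2.5,-3.2,-89.7],"hand":60}]'
python3 -c "
from h import *
plan([.4725,.1135,.119],170)"
```

```text
time: 5.32
eef_pos: [0.4729, 0.1133, 0.2004]
orientation: [0.12, 0.993, 0.001, -0.001]
contact_force: [0.2, -0.6, -0.8]
gripper_width: 0.051
t 5.3167 d [ 0.2  0.  81.4] rot [ 0.06 -0.17 -3.81] F [ 0.2 -0.6 -0.8] pos [0.4729 0.1133 0.2004] w 0.05101821990818229
```

```bash
python3 -m handwheel '[{"delta_pos":[0,0,20],"rotation":[0,-0.2,-3.8],"hand":60},{"delta_pos":[0,0,45],"rotation":[0,-0.2,-3.8],"hand":60},{"delta_pos":[0,0,65],"rotation":[0,-0.2,-3.8],"hand":60},{"delta_pos":[0,0,81],"rotation":[0,-0.2,-3.8],"hand":60},{"delta_pos":[0,0,81],"rotation":[0,-0.2,-3.8],"hand":60},{"delta_pos":[0,0,81],"rotation":[0,-0.2,-3.8],"hand":60},{"delta_pos":[0,0,81],"rotation":[0,-0.2,-3.8],"hand":60}]'
python3 - <<'E'
from h import *
plan([.4725,.1135,.119],170)
a,d,P=shot("side"); x,y=project("side",[.4725,.1135,.13])[0].astype(int)
cv2.imwrite("pics/g2.png",cv2.cvtColor(cv2.resize(a[y-70:y+60,x-65:x+65],(520,520),interpolation=cv2.INTER_CUBIC),cv2.COLOR_RGB2BGR))
E
```

```text
time: 5.9
eef_pos: [0.4733, 0.1137, 0.1203]
orientation: [0.09, 0.996, 0.001, 0.001]
contact_force: [0.1, 0.1, 0.6]
gripper_width: 0.0511
t 5.9 d [ 0.8 -0.3  1.3] rot [ 0.1   0.09 -0.35] F [0.1 0.1 0.6] pos [0.4733 0.1137 0.1203] w 0.05109784872358651
```

View pics/g2.png

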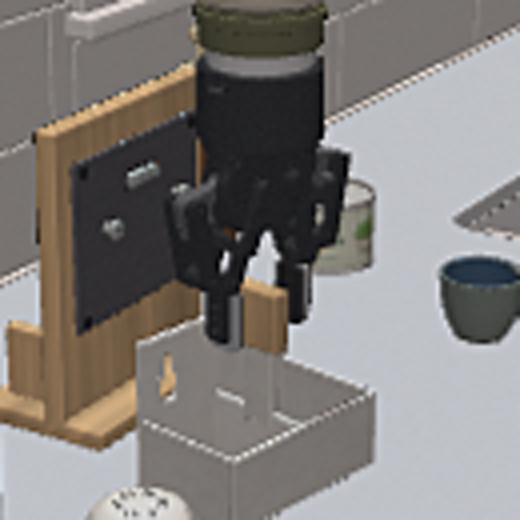

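```bash
python3 -m handwheel '[{"delta_pos":[0.8,0,1.3],"rotation":[0,0,0],"hand":60},{"delta_pos":[0.8,0,1.3],"rotation":[0,0,0],"hand":0},{"delta_pos":[0.8,0,1.3],"rotation":[0,0,0],"hand":0},{"delta_pos":[0.8,0,1.3],"rotation":[0,0,0],"hand":0},{"delta_pos":[0.8,0,1.3],"rotation":[0,0,0],"hand":0},{"delta_pos":[0.8,0,1.3],"rotation":[0,0,0],"hand":0},{"delta_pos":[0.8,0,1.3],"rotation":[0,0,0],"hand":0},{"delta_pos":[0.8,0,1.3],"rotation":[0,0,0],"hand":0},{"delta_pos":[0.8,0,1.3],"rotation":[0,0,0],"hand":0}]' 60
python3 -c "
from h import *
plan([.4725,.1135,.119],170)"
```

```text
time: 6.7
eef_pos: [0.472, 0.1138, 0.1184]
orientation: [0.09, 0.996, 0.001, 0.0]
contact_force: [-1.7, -1.8, 4.3]
gripper_width: 0.0131
t 6.7 d [-0.5 -0.2 -0.6] rot [ 0.08  0.05 -0.34] F [-1.7 -1.8  4.3] pos [0.472  0.1138 0.1184] w 0.013099090910307434
```

```bash
python3 -m handwheel '[{"delta_pos":[0,0,-10],"rotation":[0,0,0],"hand":0},{"delta_pos":[0,0,-30],"rotation":[0,0,0],"hand":0},{"delta_pos":[0,0,-50],"rotation":[0,0,0],"hand":0},{"delta_pos":[0,0,-65],"rotation":[0,0,0],"hand":0},{"delta_pos":[0,0,-74],"rotation":[0,0,0],"hand":0},{"delta_pos":[0,0,-74],"rotation":[0,0,0],"hand":0}]'
python3 -c "
from h import *
plan([.536,.0567,.192],181.8)"
```

```text
time: 7.2
eef_pos: [0.473, 0.1141, 0.1941]
orientation: [0.09, 0.996, 0.001, 0.002]
contact_force: [0.7, 0.2, -3.6]
gripper_width: 0.0135
t 7.2 d [-72.3 -45.2   2.3] rot [  0.13   0.23 -12.12] F [ 0.7  0.2 -3.6] pos [0.473  0.1141 0.1941] w 0.01345494840516245
```

```bash
python3 -m handwheel '[{"delta_pos":[-10,-8,0],"rotation":[0.1,0.2,-3],"hand":0},{"delta_pos":[-22,-16,0],"rotation":[0.1,0.2,-7],"hand":0},{"delta_pos":[-36,-24,1],"rotation":[0.1,0.2,-10],"hand":0},{"delta_pos":[-50,-32,2],"rotation":[0.1,0.2,-12.1],"hand":0},{"delta_pos":[-62,-39,2.3],"rotation":[0.1,0.2,-12.1],"hand":0},{"delta_pos":[-72.3,-45.2,2.3],"rotation":[0.1,0.2,-12.1],"hand":0},{"delta_pos":[-72.3,-45.2,2.3],"rotation":[0.1,0.2,-12.1],"hand":0},{"delta_pos":[-72.3,-45.2,2.3],"rotation":[0.1,0.2,-12.1],"hand":0},{"delta_pos":[-72.3,-45.2,2.3],"rotation":[0.1,0.2,-12.1],"hand":0}]'
python3 - <<'E'
from h import *
np.set_printoptions(precision=4,suppress=True)
plan([.536,.0567,.192],181.8)
a,d,P=shot("side"); np.savez("/tmp/side2.npz",a=a,d=d,P=P)
s=arm.read_state(); print(s["orientation"])
cv2.imwrite("pics/g3.png",cv2.cvtColor(cv2.resize(a[130:280,170:320],(600,600),interpolation=cv2.INTER_CUBIC),cv2.COLOR_RGB2BGR))
# expected caddy points, projected
t=np.array(s["eef_pos"]); Rt=R.from_quat(s["orientation"]); 
f=lambda x,y,z: t+Rt.apply(np.array([-x,y,-z]))   # caddy-axis offsets from TCP (m)
for n,p in dict(backTopL=(.04,.065,-.0184),backTopR=(.04,-.065,-.0184),frontBotL=(-.038,.065,-.1184),frontTopL=(-.038,.065,-.0684),frontTopR=(-.038,-.065,-.0684),holeL=(.042,.04,-.0534)).items():
    X=f(*p); print(n,X,project("side",X)[0],((project("side",X)[0]-[170,130])*4).round())
q=P[(d>0)&(P[...,0]>.45)&(P[...,0]<.59)&(P[...,1]>-.05)&(P[...,1]<.15)&(P[...,2]>.05)]
print(q[:,1].min(),q[:,1].max(),q[:,2].min())
E
```

```text
time: 7.95
eef_pos: [0.5342, 0.0567, 0.1894]
orientation: [-0.015, 1.0, 0.0, -0.002]
contact_force: [0.2, 0.6, -2.6]
gripper_width: 0.0133
t 7.95 d [-1.8 -0.  -2.6] rot [ 0.03 -0.24 -0.06] F [ 0.2  0.6 -2.6] pos [0.5342 0.0567 0.1894] w 0.013262290283720552
[-0.0154  0.9999  0.0002 -0.002 ]
backTopL [0.5721 0.123  0.171 ] [230.0192 186.0377] [240. 224.]
backTopR [ 0.5761 -0.0069  0.171 ] [257.7957 172.1524] [351. 169.]
frontBotL [0.4937 0.1207 0.0713] [257.2136 229.9496] [349. 400.]
frontTopL [0.4939 0.1207 0.1213] [257.0864 211.0648] [348. 324.]
frontTopR [ 0.4979 -0.0093  0.1213] [283.1361 194.8891] [453. 260.]
holeL [0.5747 0.0981 0.136 ] [235.3761 196.1288] [262. 265.]
-0.011096639302395461 0.12835628899407459 0.06952242576723783
```

View pics/g3.png

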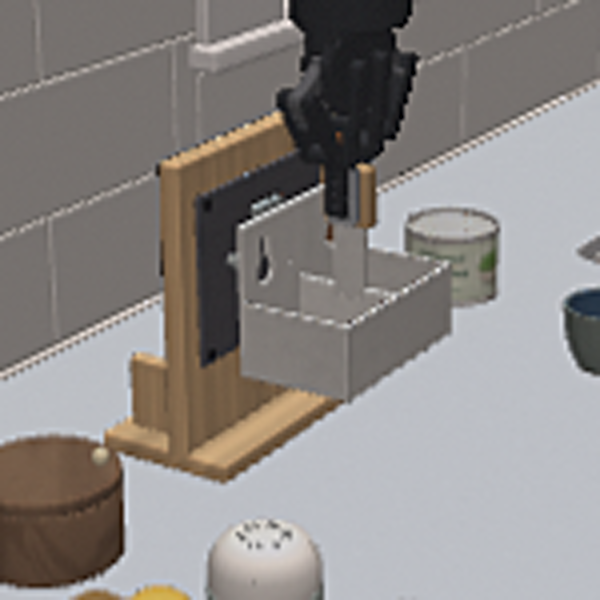

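Run:
```python
from h import *
from scipy.optimize import least_squares
np.set_printoptions(precision=4,suppress=True)
a=np.load("/tmp/side.npz")["a"].astype(float).mean(-1)
C=[]
for u,v,r in((245,185,4),(228,194,4),(235.5,180.3,5)):
    u0,v0=int(round(u)),int(round(v)); w=a[v0-r:v0+r+1,u0-r:u0+r+1]; bg=np.median(w); ww=np.clip(abs(w-bg)-12,0,None) if 0 else np.clip(w-bg-10,0,None)
    vv,uu=np.mgrid[v0-r:v0+r+1,u0-r:u0+r+1]; C.append([(uu*ww).sum()/ww.sum(),(vv*ww).sum()/ww.sum()]); print(w.astype(int),C[-1])
C=np.array(C)
for yaw in(1.5,1.9):
    y_=np.radians(yaw); xh=np.array([np.cos(y_),np.sin(y_),0]); yh=np.array([-np.sin(y_),np.cos(y_),0])
    def pts(p):
        F=np.array([.6042,.0588+p[0],p[1]])
        return np.array([F-.0095*xh-.04*yh,F-.0095*xh+.04*yh,F-.004*xh+[0,0,.024]])
    for sel in([0,1],[2],[0,1,2]):
        s=least_squares(lambda p:(project("side",pts(p))-C)[sel].ravel(),[0,.138],x_scale=.01); print(yaw,sel,s.x,s.fun)
```

```text
[[ 46  46  48  46  46  47  47  46  41]
 [ 45  46  46  45  46  46  44  44  41]
 [ 47  47  44  43  38  34  36  40  39]
 [ 46  45  40  67  85 172 143  72  41]
 [ 46  43  59 146 135 152 108  77  43]
 [ 47  44  66 117 117 110  69  57  40]
 [ 46  45  49  57  74 102  92  58  39]
 [ 45  46  44  42  46  82  76  48  41]
 [ 48  47  47  47  44  52  50  44  41]] [np.float64(245.71848441926346), np.float64(185.29638810198298)]
[[ 48  47  47  47  47  47  48  47  47]
 [ 47  46  47  46  44  45  45  45  47]
 [ 48  45  45  41  37  34  63  43  44]
 [ 47  46  39  97  91 168 139  73  46]
 [ 46  44  58 146 138 151 104  88  50]
 [ 48  44  66 116 119 108  67  70  47]
 [ 48  47  48  56  88 103  90  82  47]
 [ 47  49  46  42  55  86  76  54  46]
 [ 47  48  46  45  45  53  50  46  46]] [np.float64(228.75593667546175), np.float64(194.31629287598946)]
[[ 40  44  47  46  47  46  47  47  47  46  47]
 [ 47  47  47  47  47  46  46  48  44  47  47]
 [ 46  47  47  48  46  45  44  42  36  46  47]
 [ 47  47  45  45  42  41  22  86  64  47  46]
 [ 46  46  43  39  17  80  79 181 140  77  46]
 [ 45  41  20  76 165 182 135 102 101  86  47]
 [ 44  44 186 182 148 101  96  85  92  79  46]
 [ 44  53 119 109  97  84  91  73  55  50  45]
 [ 44  59 104 100  92  74  55  47  43  44  47]
 [ 46  40  83  85  58  48  42  44  46  47  46]
 [ 46  31  49  50  45  45  46  47  46  48  46]] [np.float64(235.90479906359732), np.float64(180.75634022629728)]
1.5 [0, 1] [0.0027 0.1381] [ 0.1661  0.0412 -0.1507 -0.0375]
1.5 [2] [0.0012 0.1373] [0. 0.]
1.5 [0, 1, 2] [0.0022 0.1378] [ 0.2776  0.0814 -0.0264  0.0012 -0.2322 -0.0779]
1.9 [0, 1] [0.0028 0.1381] [ 0.0733  0.0211 -0.0666 -0.0194]
1.9 [2] [0.0012 0.1373] [-0. -0.]
1.9 [0, 1, 2] [0.0022 0.1378] [ 0.1893  0.0607  0.0626  0.0185 -0.2416 -0.0765]
```

Run:
```python
from h import *
np.set_printoptions(precision=4,suppress=True)
z=np.load("/tmp/side2.npz"); d,P,a=z["d"],z["P"],z["a"]
t=np.array([.5342,.0567,.1894]); Rt=R.from_quat([-.0154,.9999,.0002,-.002])
Q=Rt.inv().apply(P.reshape(-1,3)-t)*[-1,1,-1]  # caddy axes from TCP
Q=Q[(d.ravel()>0)]
L=Q[(abs(Q[:,1]-.065)<.008)&(Q[:,0]>-.03)&(Q[:,0]<.032)&(Q[:,2]<-.075)&(Q[:,2]>-.112)]; print("left wall y (exp .065)",len(L),np.median(L[:,1]),L[:,1].std(),"slope",np.polyfit(L[:,0],L[:,1],1))
F=Q[(abs(Q[:,0]+.038)<.008)&(abs(Q[:,1])<.058)&(Q[:,2]<-.075)&(Q[:,2]>-.112)]; print("front wall x (exp -.038)",len(F),np.median(F[:,0]),F[:,0].std(),"slope",np.polyfit(F[:,1],F[:,0],1))
B=Q[(abs(Q[:,0]-.038)<.006)&(Q[:,1]>.045)&(Q[:,1]<.06)&(Q[:,2]>-.06)]; print("back inner face x (exp .038)",len(B),np.median(B[:,0]) if len(B) else 0)
# stand plate now, left part
box=(P[...,0]>.59)&(P[...,0]<.62)&(P[...,1]>.085)&(P[...,1]<.125)&(P[...,2]>.08)&(P[...,2]<.18)&(d>0)&(a.max(-1)<75)
X=P[box]; print("plate x at left",len(X),np.median(X,0))
# stand width edges from side0: left side face of stand (y=+85)
z=np.load("/tmp/side.npz"); d,P=z["d"],z["P"]
yw=np.radians(1.9); xh=np.array([np.cos(yw),np.sin(yw)]); yh=np.array([-xh[1],xh[0]])
S=(P[...,:2]-np.array([.6042,.0588])); sx=S@xh; sy=S@yh
m=(abs(sy-.085)<.01)&(sx>.002)&(sx<.018)&(P[...,2]>.06)&(P[...,2]<.19)&(d>0); print("stand left side sy (exp .085)",m.sum(),np.median(sy[m]))
m=(abs(sx)<.006)&(abs(sy)<.08)&(P[...,2]>.06)&(P[...,2]<.2)&(d>0); print("face sx",np.median(sx[m]),"slope deg",np.degrees(np.polyfit(sy[m],sx[m],1)[0]))
w=(sx>-.006)&(sx<.006)&(P[...,2]>.03)&(P[...,2]<.065)&(abs(sy)<.08)&(d>0); print("wood face sx",w.sum(),np.median(sx[w]))
```

```text
left wall y (exp .065) 286 0.06595752729627691 0.0015720582523302959 slope [-0.0178  0.066 ]
front wall x (exp -.038) 307 -0.036728445145599274 0.001056034913861628 slope [-0.0022 -0.0367]
back inner face x (exp .038) 76 0.039070853510452114
plate x at left 307 [0.6026 0.1075 0.1306]
stand left side sy (exp .085) 294 0.08256041152955629
face sx 0.00046252683517824383 slope deg 0.3981609234975539
wood face sx 312 0.004379834895952169
```

Run:
```python
from h import *
np.set_printoptions(precision=4,suppress=True)
yw=np.radians(1.9); xh=np.array([np.cos(yw),np.sin(yw)]); yh=np.array([-xh[1],xh[0]])
for c in("side","top"):
    z=np.load(f"/tmp/{c}.npz"); d,P,a=z["d"],z["P"],z["a"].astype(int)
    S=(P[...,:2]-np.array([.6042,.0588])); sx=S@xh; sy=S@yh; Z=P[...,2]
    m=(abs(sy-.085)<.012)&(sx>.009)&(sx<.018)&(Z>.06)&(Z<.19)&(d>0); print(c,"left side sy",m.sum(),np.percentile(sy[m],[10,50,90]) if m.sum() else 0)
    m=(Z>.204)&(Z<.217)&(abs(sx-.01)<.014)&(abs(sy)<.1)&(d>0); print("top face sy range",m.sum(),np.percentile(sy[m],[0,1,99,100]),"sx",np.percentile(sx[m],[1,99]))
    for n,m in dict(plate=(a.max(-1)<75)&(abs(sx)<.005)&(abs(sy)<.068)&(Z>.09)&(Z<.18)&(d>0), wood=(abs(sx-.003)<.006)&(abs(sy)<.08)&(Z>.025)&(Z<.065)&(d>0)&(a[...,0]-a[...,2]>30), wood2=(abs(sx-.003)<.006)&(abs(sy)>.072)&(abs(sy)<.083)&(Z>.05)&(Z<.2)&(d>0)&(a[...,0]-a[...,2]>30)).items():
        if m.sum()>20:
            A=np.c_[np.ones(m.sum()),sy[m],Z[m]-.13]; s=np.linalg.lstsq(A,sx[m],rcond=None)[0]; print(n,m.sum(),s)
    # plate lateral edges (dark) by rows
    m=(a.max(-1)<75)&(abs(sx)<.005)&(Z>.09)&(Z<.18)&(abs(sy)<.09)&(d>0); print("plate sy edges",np.percentile(sy[m],[.5,99.5]),"z",np.percentile(Z[m&(abs(sy)<.06)],[0,100]))
```

```text
side left side sy 133 [0.0812 0.0835 0.0855]
top face sy range 171 [-0.0832 -0.082   0.085   0.0871] sx [0.0023 0.0188]
plate 876 [-0.0001  0.0005  0.001 ]
wood 414 [ 0.0049 -0.0014  0.0007]
wood2 224 [0.005  0.0026 0.0011]
plate sy edges [-0.0698  0.0702] z [0.0904 0.1798]
top left side sy 0 0
top face sy range 572 [-0.0861 -0.0847  0.0808  0.0829] sx [0.0037 0.0195]
plate 451 [-0.0009  0.0003 -0.0003]
wood 76 [ 0.004  -0.0014 -0.0016]
wood2 101 [0.0041 0.0001 0.0006]
plate sy edges [-0.0826  0.08  ] z [0.09   0.1798]
```

```bash
python3 -m handwheel '[{"delta_pos":[-3,0,-2],"rotation":[0,0,0],"hand":0},{"delta_pos":[-6,0,-2],"rotation":[0,0,0],"hand":0},{"delta_pos":[-9,0,-2],"rotation":[0,0,0],"hand":0},{"delta_pos":[-11,0,-2],"rotation":[0,0,0],"hand":0},{"delta_pos":[-11,0,-2],"rotation":[0,0,0],"hand":0},{"delta_pos":[-11,0,-2],"rotation":[0,0,0],"hand":0}]'
python3 - <<'E'
from h import *
plan([.545,.0572,.1914],181.9)
for _ in range(3): shot("side"); s=arm.read_state(); print(np.round(s["eef_pos"],4),np.round(s["contact_force"],1))
a,d,P=shot("side"); np.savez("/tmp/side3.npz",a=a,d=d,P=P)
E
```

```text
time: 8.5
eef_pos: [0.546, 0.0568, 0.1917]
orientation: [-0.015, 1.0, 0.0, -0.001]
contact_force: [-0.1, 0.8, -2.6]
gripper_width: 0.0132
t 8.5 d [1.  0.4 0.3] rot [ 0.01 -0.17 -0.13] F [-0.1  0.8 -2.6] pos [0.546  0.0568 0.1917] w 0.013197941379741167
[0.5458 0.0568 0.1917] [ 0.5  0.  -3.4]
[0.5458 0.0568 0.1917] [ 0.6  0.4 -2.6]
[0.5457 0.0568 0.1917] [ 0.1 -0.4 -3. ]
```

```bash
python3 -m handwheel '[{"delta_pos":[-1,0,0],"rotation":[0,0,0],"hand":0},{"delta_pos":[-2,0,0],"rotation":[0,0,0],"hand":0},{"delta_pos":[-3,0,0],"rotation":[0,0,0],"hand":0},{"delta_pos":[-4,0,0],"rotation":[0,0,0],"hand":0},{"delta_pos":[-4,0,0],"rotation":[0,0,0],"hand":0}]'; python3 -m handwheel '[{"delta_pos":[-1,0,0],"rotation":[0,0,0],"hand":0},{"delta_pos":[-2,0,0],"rotation":[0,0,0],"hand":0},{"delta_pos":[-2,0,0],"rotation":[0,0,0],"hand":0}]'
```

```text
time: 9.12
eef_pos: [0.5499, 0.0569, 0.1917]
orientation: [-0.015, 1.0, 0.0, -0.002]
contact_force: [-0.3, 0.8, -3.9]
gripper_width: 0.0137
time: 9.37
eef_pos: [0.5507, 0.057, 0.1915]
orientation: [-0.015, 1.0, -0.0, -0.003]
contact_force: [-5.6, -1.1, -0.7]
gripper_width: 0.0135
```

```bash
python3 -m handwheel '[{"delta_pos":[-1,0,0],"rotation":[0,0,0],"hand":0},{"delta_pos":[-1,0,0],"rotation":[0,0,0],"hand":0}]'; python3 -c "
from h import *
s=arm.read_state(); print(s['moment'],s['eef_pos'],s['orientation'])"
```

```text
time: 9.53
eef_pos: [0.5513, 0.0569, 0.1913]
orientation: [-0.015, 1.0, -0.0, -0.003]
contact_force: [-3.3, -0.6, -3.2]
gripper_width: 0.0133
[-0.14219277  0.90950432 -0.13767001] [0.55129565 0.05689907 0.19133005] [-1.53128116e-02  9.99877844e-01 -1.21952785e-04 -3.13046358e-03]
```

```bash
for k in 1; do python3 -m handwheel '[{"delta_pos":[0,0,0.7],"rotation":[0,0,0],"hand":0},{"delta_pos":[0,0,1.4],"rotation":[0,0,0],"hand":0}]'; python3 -m handwheel '[{"delta_pos":[0,0,0.7],"rotation":[0,0,0],"hand":0},{"delta_pos":[0,0,1.4],"rotation":[0,0,0],"hand":0}]';  python3 -m handwheel '[{"delta_pos":[0,0,0.7],"rotation":[0,0,0],"hand":0},{"delta_pos":[0,0,1.4],"rotation":[0,0,0],"hand":0}]'; done; python3 -c "
from h import *
s=arm.read_state(); print(s['moment'],s['eef_pos'],s['orientation'])"
```

```text
time: 9.7
eef_pos: [0.5533, 0.0568, 0.1902]
orientation: [-0.015, 1.0, -0.0, -0.001]
contact_force: [0.1, -2.1, -3.3]
gripper_width: 0.0134
time: 9.87
eef_pos: [0.5538, 0.057, 0.1891]
orientation: [-0.015, 1.0, 0.0, -0.0]
contact_force: [0.1, -0.2, -1.9]
gripper_width: 0.0132
time: 10.03
eef_pos: [0.5538, 0.0568, 0.1884]
orientation: [-0.015, 1.0, -0.0, -0.0]
contact_force: [-1.4, -2.2, 2.6]
gripper_width: 0.0134
[-0.30269464 -0.03639454 -0.09501253] [0.55382663 0.05682391 0.18837733] [-1.53335327e-02  9.99882399e-01 -1.72670634e-04 -2.02490288e-04]
```

```bash
python3 -m handwheel '[{"delta_pos":[0,0,-1],"rotation":[0,0,0],"hand":0},{"delta_pos":[0,0,-1],"rotation":[0,0,0],"hand":0},{"delta_pos":[0,0,-1],"rotation":[0,0,0],"hand":0}]'
python3 - <<'E'
from h import *
F=[];
for _ in range(4): shot("side"); s=arm.read_state(); F.append(np.r_[s["contact_force"],s["moment"],s["eef_pos"]])
print(np.mean(F,0).round(4))
E
python3 -m handwheel '[{"delta_pos":[0,-0.7,0],"rotation":[0,0,0],"hand":0},{"delta_pos":[0,-1.5,0],"rotation":[0,0,0],"hand":0},{"delta_pos":[0,-1.5,0],"rotation":[0,0,0],"hand":0}]'
python3 - <<'E'
from h import *
F=[];
for _ in range(4): shot("side"); s=arm.read_state(); F.append(np.r_[s["contact_force"],s["moment"],s["eef_pos"]])
print(np.mean(F,0).round(4))
E
```

```text
time: 10.28
eef_pos: [0.5534, 0.0569, 0.1888]
orientation: [-0.015, 1.0, -0.0, -0.001]
contact_force: [0.4, -1.4, -0.7]
gripper_width: 0.0133
[ 0.9356 -1.179  -0.7183 -0.2752 -0.308  -0.0651  0.5533  0.0569  0.1888]
time: 10.73
eef_pos: [0.5524, 0.0556, 0.1881]
orientation: [-0.015, 1.0, 0.0, -0.002]
contact_force: [0.5, -0.2, -2.8]
gripper_width: 0.0134
[ 1.7370e-01 -3.2860e-01 -2.4798e+00 -8.2500e-02 -1.1000e-03 -2.1600e-02
  5.5250e-01  5.5600e-02  1.8810e-01]
```

```bash
python3 -m handwheel '[{"delta_pos":[-1,0,-0.5],"rotation":[0,0,0],"hand":0},{"delta_pos":[-2,0,-0.5],"rotation":[0,0,0],"hand":0},{"delta_pos":[-3,0,-0.5],"rotation":[0,0,0],"hand":0},{"delta_pos":[-3,0,-0.5],"rotation":[0,0,0],"hand":0}]'
cat > f.py <<'E'
from h import *
np.set_printoptions(precision=4,suppress=True)
F=[]
for _ in range(3): shot("side"); s=arm.read_state(); F.append(np.r_[s["contact_force"],s["moment"],s["eef_pos"]])
print(np.mean(F,0).round(4), s["time"],np.round(s["orientation"],4))
E
python3 f.py
```

```text
time: 11.27
eef_pos: [0.555, 0.0556, 0.1888]
orientation: [-0.015, 1.0, 0.0, -0.003]
contact_force: [-3.5, -0.4, -0.7]
gripper_width: 0.0133
[-3.9826  0.2336 -1.3006 -0.0075  0.8509  0.0161  0.5551  0.0557  0.1888] 11.4167 [-0.0155  0.9999  0.0001 -0.0022]
```

```bash
python3 -m handwheel '[{"delta_pos":[-1,0,0],"rotation":[0,0,0],"hand":0},{"delta_pos":[-2,0,0],"rotation":[0,0,0],"hand":0},{"delta_pos":[-3,0,0],"rotation":[0,0,0],"hand":0},{"delta_pos":[-3,0,0],"rotation":[0,0,0],"hand":0}]'; python3 f.py
```

```text
time: 11.75
eef_pos: [0.5586, 0.0557, 0.1888]
orientation: [-0.015, 1.0, 0.0, -0.002]
contact_force: [-5.6, -0.4, -1.8]
gripper_width: 0.0133
[-5.7023 -0.0568 -1.299   0.0553  1.1157  0.0023  0.5585  0.0558  0.1888] 11.9 [-0.0154  0.9999  0.0001 -0.002 ]
```

Advancing against the spring with near-constant force: that is the catch. Continue to flush.

```bash
python3 -m handwheel '[{"delta_pos":[-1,0,0],"rotation":[0,0,0],"hand":0},{"delta_pos":[-2,0,0],"rotation":[0,0,0],"hand":0},{"delta_pos":[-2,0,0],"rotation":[0,0,0],"hand":0}]'; python3 f.py;  python3 -m handwheel '[{"delta_pos":[-1,0,0],"rotation":[0,0,0],"hand":0},{"delta_pos":[-2,0,0],"rotation":[0,0,0],"hand":0},{"delta_pos":[-2,0,0],"rotation":[0,0,0],"hand":0}]'; python3 f.py
```

```text
time: 12.15
eef_pos: [0.5604, 0.0558, 0.1888]
orientation: [-0.015, 1.0, 0.0, -0.002]
contact_force: [-5.7, 0.7, -0.7]
gripper_width: 0.0134
[-6.0393  0.4123 -1.4002  0.0437  1.2095  0.0111  0.5602  0.0558  0.1888] 12.3 [-0.0154  0.9999  0.0001 -0.0022]
time: 12.55
eef_pos: [0.5608, 0.0558, 0.1888]
orientation: [-0.016, 1.0, -0.0, -0.004]
contact_force: [-10.8, -0.4, 3.1]
gripper_width: 0.0132
[-10.7646  -0.3562   2.6804  -0.0818   1.9892   0.1048   0.5608   0.0558
   0.1888] 12.7 [-0.0155  0.9999 -0.     -0.0035]
```

```bash
python3 -m handwheel '[{"delta_pos":[1,0,0],"rotation":[0,0,0],"hand":0},{"delta_pos":[1,0,1],"rotation":[0,0,0],"hand":0},{"delta_pos":[1,0,2],"rotation":[0,0,0],"hand":0},{"delta_pos":[1,0,3],"rotation":[0,0,0],"hand":0},{"delta_pos":[1,0,3],"rotation":[0,0,0],"hand":0}]'; python3 f.py
```

```text
time: 13.12
eef_pos: [0.5608, 0.0558, 0.1859]
orientation: [-0.016, 1.0, 0.0, -0.002]
contact_force: [-7.7, 0.3, -0.1]
gripper_width: 0.0131
[-8.3225 -0.6854  0.0148 -0.0365  1.4887  0.0627  0.5608  0.0558  0.1859] 13.2667 [-0.0155  0.9999  0.0001 -0.0026]
```

```bash
python3 -m handwheel '[{"delta_pos":[0,0,1],"rotation":[0,0,0],"hand":0},{"delta_pos":[0,0,2],"rotation":[0,0,0],"hand":0},{"delta_pos":[0,0,3],"rotation":[0,0,0],"hand":0},{"delta_pos":[0,0,4],"rotation":[0,0,0],"hand":0},{"delta_pos":[0,0,4],"rotation":[0,0,0],"hand":0}]'; python3 f.py
```

```text
time: 13.68
eef_pos: [0.5608, 0.0558, 0.1819]
orientation: [-0.016, 1.0, 0.0, -0.003]
contact_force: [-8.1, 0.1, 0.5]
gripper_width: 0.013
[-8.0651 -0.1456  0.5089 -0.026   1.4645  0.0731  0.5608  0.0558  0.1819] 13.8333 [-0.0155  0.9999  0.     -0.0026]
```

```bash
python3 -m handwheel '[{"delta_pos":[0,0,1.5],"rotation":[0,0,0],"hand":0},{"delta_pos":[0,0,3],"rotation":[0,0,0],"hand":0},{"delta_pos":[0,0,4.5],"rotation":[0,0,0],"hand":0},{"delta_pos":[0,0,6],"rotation":[0,0,0],"hand":0},{"delta_pos":[0,0,6],"rotation":[0,0,0],"hand":0}]'; python3 f.py;python3 -m handwheel '[{"delta_pos":[0,0,1],"rotation":[0,0,0],"hand":0},{"delta_pos":[0,0,2],"rotation":[0,0,0],"hand":0},{"delta_pos":[0,0,3],"rotation":[0,0,0],"hand":0},{"delta_pos":[0,0,3],"rotation":[0,0,0],"hand":0}]'; python3 f.py
```

```text
time: 14.25
eef_pos: [0.5607, 0.0558, 0.1757]
orientation: [-0.015, 1.0, 0.0, -0.003]
contact_force: [-8.0, -0.7, -0.9]
gripper_width: 0.0133
[-7.0488  0.3462 -0.1862  0.0036  1.3587  0.0518  0.5607  0.0558  0.1757] 14.4 [-0.0155  0.9999  0.     -0.0026]
time: 14.73
eef_pos: [0.5608, 0.0558, 0.1728]
orientation: [-0.016, 1.0, 0.0, -0.002]
contact_force: [-7.5, -0.8, -0.2]
gripper_width: 0.0135
[-7.3781  0.1249  0.2017 -0.0248  1.4234  0.0821  0.5608  0.0558  0.1728] 14.8833 [-0.0155  0.9999  0.     -0.0025]
```

```bash
python3 -m handwheel '[{"delta_pos":[0,0,1],"rotation":[0,0,0],"hand":0},{"delta_pos":[0,0,2],"rotation":[0,0,0],"hand":0},{"delta_pos":[0,0,2],"rotation":[0,0,0],"hand":0}]'; python3 f.py;python3 -m handwheel '[{"delta_pos":[0,0,1],"rotation":[0,0,0],"hand":0},{"delta_pos":[0,0,2],"rotation":[0,0,0],"hand":0},{"delta_pos":[0,0,2],"rotation":[0,0,0],"hand":0}]'; python3 f.py
```

```text
time: 15.13
eef_pos: [0.5608, 0.0558, 0.1708]
orientation: [-0.016, 1.0, 0.0, -0.002]
contact_force: [-7.8, 0.6, 0.7]
gripper_width: 0.0131
[-7.2163  0.0035  0.2107 -0.0266  1.4428  0.084   0.5608  0.0558  0.1708] 15.2833 [-0.0155  0.9999  0.     -0.0025]
time: 15.53
eef_pos: [0.5607, 0.0558, 0.1701]
orientation: [-0.016, 1.0, -0.0, -0.002]
contact_force: [-11.7, 0.6, 7.5]
gripper_width: 0.0139
[-11.2953  -0.4796   7.8918   0.027    1.8265   0.0866   0.5607   0.0558
   0.1701] 15.6833 [-0.0155  0.9999 -0.     -0.002 ]
```

Run:
```python
from h import *
ims=[]
a,d,P=shot("side"); ims.append(cv2.resize(a[150:250,190:290],(500,500),interpolation=cv2.INTER_CUBIC))
cv2.imwrite("pics/k1.png",cv2.cvtColor(ims[0],cv2.COLOR_RGB2BGR))
for r in finder.masks_of("side","catch")[:3]: print(r["score"],r["uv"],r["region"].sum())
```

```text
(no output)
```

View pics/k1.png

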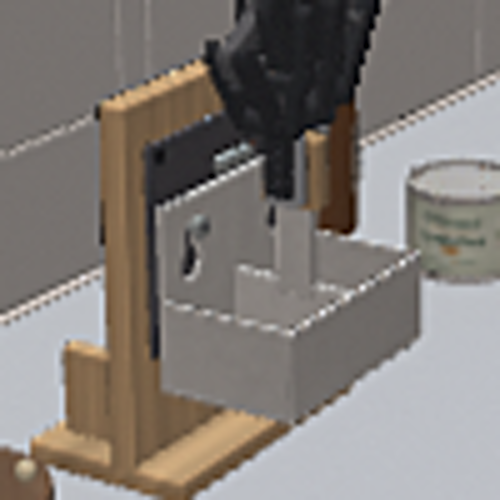

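Run:
```python
from h import *
a,d,P=shot("side"); g=a.astype(int).mean(-1).astype(int); print(g[176:187,229:246])
a0=np.load("/tmp/side.npz")["a"].astype(int).mean(-1).astype(int); print(a0[176:187,229:246])
for o in(0,.006): print(o,project("side",[[.6042-.006+o,.0588,.166],[.6042-.006+o,.0738,.166]]))
```

```text
[[ 43  45  45  46  45  46  48  47  44  40  34  33  30  30  27  28  29]
 [ 46  46  47  47  46  46  45  46  44  42  35  45  47  37  28  28  29]
 [ 46  47  46  45  46  46  42  41  21  85  65  49  45  40  31  33  32]
 [ 45  45  46  46  42  37  19  78  78 179 139  76  46  39  29  31  31]
 [ 45  47  44  42  18  76 165 179 132 101  98  78  40  31  30  28  44]
 [ 46  46  45  44 184 180 146  99  92  78  78  56 123 132  46  39  35]
 [ 46  47  43  54 118 107  92  77  76  50 114 221 182  99  32  28  31]
 [ 47  46  45  57 100  91  78  50 113 215 172 144 130  78  30  30  42]
 [ 46  45  43  32  69  60 117 219 173 142 120 109 117  76  32  27  34]
 [ 44  39  32   4 116 220 172 143 122 106 108 110 118  79  31  29  31]
 [ 31  23 119 225 175 144 122 108 109 110 110 112 117  90  36  30  46]]
[[ 44  45  47  47  47  47  47  46  46  48  44  47  47  48  49  46  48]
 [ 46  48  46  47  47  48  46  45  44  42  36  46  47  49  45  46  48]
 [ 46  47  47  47  45  45  42  41  22  86  64  47  46  48  47  46  46]
 [ 46  48  46  46  43  39  17  80  79 181 140  77  46  47  46  47  46]
 [ 45  47  45  41  20  76 165 182 135 102 101  86  47  46  46  47  47]
 [ 47  46  44  44 186 182 148 101  96  85  92  79  46  46  48  46  46]
 [ 47  46  44  53 119 109  97  84  91  73  55  50  45  46  46  45  46]
 [ 48  47  44  59 104 100  92  74  55  47  43  44  47  47  44  43  38]
 [ 46  49  46  40  83  85  58  48  42  44  46  47  46  45  40  67  85]
 [ 47  47  46  31  49  50  45  45  46  47  46  48  46  43  59 146 135]
 [ 47  49  48  44  46  46  46  46  47  48  46  47  47  44  66 117 117]]
0 [[236.73560224 179.07951105]
 [233.31962441 180.65036707]]
0.006 [[234.86653957 178.67601762]
 [231.44150722 180.23905003]]
```

```bash
python3 -m handwheel '[{"delta_pos":[1,0,-0.5],"rotation":[0,0,0],"hand":0},{"delta_pos":[2,0,-1],"rotation":[0,0,0],"hand":0},{"delta_pos":[2,0,-1],"rotation":[0,0,0],"hand":0}]' 20; python3 f.py; python3 -m handwheel '[{"delta_pos":[0,0,0],"rotation":[0,0,0],"hand":15},{"delta_pos":[0,0,0],"rotation":[0,0,0],"hand":25},{"delta_pos":[0,0,0],"rotation":[0,0,0],"hand":40},{"delta_pos":[0,0,0],"rotation":[0,0,0],"hand":50},{"delta_pos":[0,0,0],"rotation":[0,0,0],"hand":50},{"delta_pos":[0,0,0],"rotation":[0,0,0],"hand":50}]'; python3 f.py
```

```text
time: 16.08
eef_pos: [0.5607, 0.0557, 0.1704]
orientation: [-0.015, 1.0, 0.0, -0.0]
contact_force: [-1.8, -0.1, -0.8]
gripper_width: 0.013
[-1.96    0.3342 -0.394   0.0688  0.3168  0.0681  0.5607  0.0557  0.1703] 16.2333 [-0.0154  0.9999  0.     -0.0006]
time: 16.73
eef_pos: [0.5602, 0.0557, 0.1702]
orientation: [-0.015, 1.0, -0.0, -0.001]
contact_force: [-0.0, -0.5, -0.8]
gripper_width: 0.0427
[-0.4868 -0.8481  0.1942  0.0158  0.0095 -0.0018  0.56    0.0557  0.1701] 16.8833 [-0.0154  0.9999  0.     -0.0013]
```

```bash
python3 -m handwheel '[{"delta_pos":[0,0,-10],"rotation":[0,0,0],"hand":50},{"delta_pos":[0,0,-25],"rotation":[0,0,0],"hand":50},{"delta_pos":[2,0,-45],"rotation":[0,0,0],"hand":50},{"delta_pos":[10,0,-70],"rotation":[0,0,0],"hand":50},{"delta_pos":[30,0,-95],"rotation":[0,0,0],"hand":50},{"delta_pos":[60,0,-110],"rotation":[0,0,0],"hand":50},{"delta_pos":[90,0,-110],"rotation":[0,0,0],"hand":50},{"delta_pos":[90,0,-110],"rotation":[0,0,0],"hand":50},{"delta_pos":[90,0,-110],"rotation":[0,0,0],"hand":50},{"delta_pos":[90,0,-110],"rotation":[0,0,0],"hand":50}]'; python3 f.py
python3 - <<'E'
from h import *
a,d,P=shot("side"); cv2.imwrite("pics/k2.png",cv2.cvtColor(cv2.resize(a[140:260,180:300],(540,540),interpolation=cv2.INTER_CUBIC),cv2.COLOR_RGB2BGR))
print(a.astype(int).mean(-1).astype(int)[178:187,231:243])
E
```

```text
time: 17.72
eef_pos: [0.4708, 0.0529, 0.2811]
orientation: [-0.015, 1.0, -0.0, -0.0]
contact_force: [0.2, -0.3, -1.1]
gripper_width: 0.0427
[-0.1737 -0.1824 -0.0618 -0.027  -0.0348  0.0026  0.4711  0.0529  0.2804] 17.8667 [-0.0154  0.9999  0.     -0.0014]
[[ 46  46  44  43  43  39  19  83  64  46  39  35]
 [ 45  44  43  37  17  79  77 178 138  75  40  33]
 [ 44  40  17  75 163 178 132  99  96  78  35  25]
 [ 44  43 181 178 145  97  93  77  80  61 122 125]
 [ 42  52 116 106  93  77  79  54 119 120 170 119]
 [ 44  57  99  92  79  53 120 119 166 118 122 110]
 [ 40  33  71  64 121 117 166 116 121 108 108 109]
 [ 35   9 121 120 165 168 127 109 107 108 109 111]
 [123 120 168 169 125 121 109 107 108 109 109 111]]
```

View pics/k2.png

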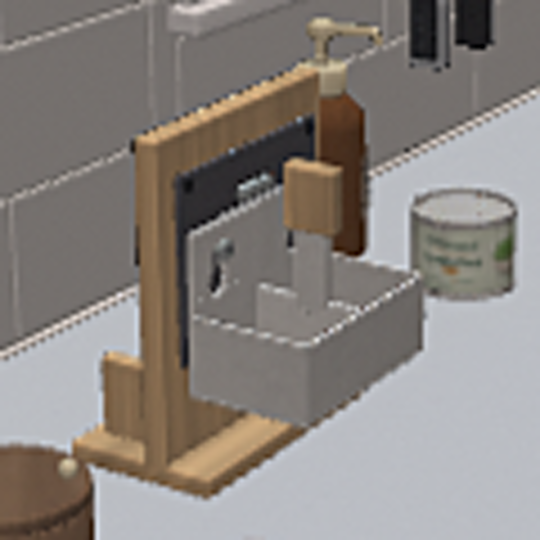

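Run:
```python
from h import *
np.set_printoptions(precision=4,suppress=True)
yw=np.radians(1.9); xh=np.array([np.cos(yw),np.sin(yw)]); yh=np.array([-xh[1],xh[0]])
for k in range(2):
  a,d,P=shot("side"); S=P[...,:2]-np.array([.603,.0588]); sx=S@xh; sy=S@yh; Z=P[...,2]
  m=(abs(sx+.080)<.006)&(abs(sy)<.055)&(Z>.06)&(Z<.098)&(d>0); A=np.c_[np.ones(m.sum()),sy[m],Z[m]-.08]; print("front wall",m.sum(),np.linalg.lstsq(A,sx[m],rcond=None)[0])
  m=(abs(sx+.007)<.008)&(sy>-.01)&(sy<.06)&(Z>.11)&(Z<.152)&(d>0)&(a.min(-1)>60); A=np.c_[np.ones(m.sum()),sy[m],Z[m]-.13]; print("back inner",m.sum(),np.linalg.lstsq(A,sx[m],rcond=None)[0])
for q in("timer","salt_cellar","tin","jar_3"):
  for r in finder.masks_of("side",q)[:1]: print(q,r["uv"])
print(arm.read_state()["time"])
```

```text
front wall 289 [-0.0789  0.0001 -0.0106]
back inner 234 [-0.0036 -0.01   -0.0073]
front wall 297 [-0.0791  0.0002 -0.0127]
back inner 220 [-0.0035 -0.0126 -0.0166]
timer [238.3, 276.9]
tin [282.4, 192.3]
jar_3 [156.8, 231.5]
18.2167
```

```bash
python3 -c "
from bench import arm
print(arm.close_job())"
```

```text
the job is handed in; nothing more can be done
None
```

The caddy is hanging fully home on the stand with the spring catch out. The gripper has let go and backed off, and the job was handed in at about 18 s of the 51 s. No verdict came back.

- **What I did:** I gripped the caddy by its wooden grip and felt for the screws with light contact. It first stopped on the head fronts at about 5 N. Lowering it a couple of millimetres let the openings drop over the heads, and a 1.3 mm sideways shift freed the side contact. I then pushed it flush and slid it down about 19 mm to the stop. The highest wrist force I read in contact was about 14 N, well under the 35 N limit.
- **Catch:** after the slide and again after letting go, its pixels in the side camera matched those of the untouched catch at the start.
- **Caddy position:** the back plate sits against the steel plate and leans by about 0.01 rad.
- **Bystanders:** the timer, tin and jar are within about 2 pixels of where they were in the side view. The salt cellar was not detected in that last check, though it is visible in the final picture. I did not re-measure the espresso cup. I saw no contact with either.

Early on, the wrist reached the end of its last joint's range, so I turned the gripper half a turn before grasping. The top and side cameras disagreed by about 2 mm on the stand's sideways position, which I settled by feel.

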